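Back the waterer's filler cap onto its thread and screw it shut

ROBOT

A 6-joint arm with a two-finger parallel gripper is mounted at the origin on the work surface. World frame = base frame: x ahead of the robot, y to its left, z up, the work surface at z = 0. Lengths are in m, angles in rad, forces in N, time in s.
With the tool pointing down it reaches from about 0.375 to 0.925 m from the base axis. Payload 5.7 kg.
Tool frame: the origin (TCP) lies on the mounting face of the last link; the fingertips stand 182 mm ahead of it and the grasp point (between the pads) lies 163 mm ahead of it; y points along the fingers, z is the direction in which the jaws open and shut, and the axes are right-handed (so a half turn about y gives the same grasp; the last joint's range is limited). The gripper opens to 88 mm and grips with 3 to 60 N. Pads are 20 mm wide; open, the fingers measure 115 mm over their backs; the gripper's body (75 mm by 178 mm) begins 61 mm behind the grasp point.
Start: joints at [1.061, 0.359, 1.51, -0, 1.272, -0.115], TCP at [0.231, 0.554, 0.405] pointing down, gripper open.
Joint ranges: [-2.97, 2.97], [-1.01, 2.36], [0.21, 2.38], [-0.96, 4.11], [0.2, 2.71], [-2.98, 2.98]. Speed limits (rad/s): [2.39, 2.39, 3.14, 3.14, 3.14, 3.14].

INTERFACE

Orientations are given as a rotation vector (axis times angle).
In Python, from bench import read_state, camera, calibration, close_job, recognise, cut_out, tip_of gives the robot as it stands.
- The arm moves only by the shell command python3 -m creep 'ROWS' [FORCE]. ROWS is text: rows parted by semicolons, each of 7 numbers parted by spaces: the turn, a rotation vector about the tool's x, y, z in rad, then the shift along the tool's x, y, z in m, then the finger opening in m, from 0 to 0.0878. In form: rx ry rz tx ty tz hand; .... A call has 1 to 5 rows; each row is the pose to reach, as a shift and turn from the pose measured when the call began, along the tool's axes at that moment; what a row does not reach only later rows make up. A row lasts 1/8 s, in which the tool goes at most 62.5 mm and 10.7 degrees, less where a joint would pass 70% of its speed; a pose out of reach is approached as far as the arm can. A call with a gripper value outside its range is refused whole. The fingers move at their own pace and stop on an object; FORCE is the grip in N (left out, the last holds). Time passes only in rows, so rows that repeat a pose let the fingers close. It gives the time, the measured TCP pose, the force and the opening at its end, in the units of the state.
- read_state(): the state, without advancing time (a new reading comes with each control period).
- camera(name): name is "scene" or "side" or "wrist"; returns the picture (480x640x3 uint8, red, green, blue); there is no depth.
- calibration(name): a dict with "camera_matrix" (3x3 intrinsics, pixels), "distortion" ([k1, k2, p1, p2, k3] as OpenCV has them; the pictures are not rectified), "world_from_camera" (4x4, takes a point from camera to world coordinates). Camera axes: x right, y up, looking along -z (the intrinsics and any distortion apply to the point x, -y, -z); pixel columns grow to the right and rows downward; lengths in m; the calibration is good to about 2 mm. A picture is of the moment at which its call begins: read the wrist's pose just before it. calibration takes no time and is no camera call; for the wrist camera it gives the pose at the moment of the call.
- close_job(): hands the job in, once; it reports no verdict.
Trained networks look in the newest picture that a camera, given by its name, has taken for a name from the list of things; names that differ only in an ending like _2 or _b are one class to them, and where a whole thing is asked for, a point or a joint stands for the part that bears it (a point fixed in the world has none). Each returns a list of dicts, best first, with "confidence" (0 to 1); they miss things now and then, are a little off and sometimes report something else, mostly with a low value. They report only what shows in the picture. A call takes as long as a camera call.
- recognise(camera, thing): "bbox" ([left, top, width, height] in pixels, round what is visible of it).
- cut_out(camera, thing): "pixels" (480x640 bool, what is visible of it) and "bbox" ([left, top, width, height] in pixels, round what is visible of it).
- tip_of(camera, thing): "uv" ([column, row] in pixels: a listed point, or the origin of a listed thing).
The state is a dict: "time_s": time; "joint_positions": joint angles; "qvel": joint speeds; "joint_efforts": joint torques, N m; "position": TCP position; "tool_rot": TCP orientation; "force": force on the tool from outside, world axes, zero at the start; "moment": the same for the moment, N m; "opening": opening from 0.0 (shut) to 1.0 (fully open).
Only numpy, scipy, OpenCV 4.12 (cv2) and the standard library are available. Lean on these libraries where they do the work, as an engineer would, in place of code of your own. Each camera call takes 0.05 s, during which the arm holds its last target.

TASK

The filler cap of the dog's water tank is lying on the bench: set it on the tank's neck, turn it backwards (anticlockwise) until you feel it drop into its thread, then screw it forwards (clockwise) until its flange lies flat on the rim, and let go. Keep the touch light, never force cap or thread, and leave the other things on the bench where they are.

Things in the scene. Friction and masses are not known exactly. Their poses are not given: they have to be found in the camera images.
- cap: White plastic filler cap, 90 to 150 g, standing on the bench on its plug. Origin: centre of the plug's underside; z up its axis, x along its bar handle (symmetric by half turns). Plug 45 mm in diameter, 24 mm high, four round lugs 5.6 mm thick at its bottom at +x, +y, -x, -y out to 31 mm radius; flange 82 mm in diameter from 24 to 32 mm up. It may have swapped places with the round tin.
- cap_bar (a point): Middle of the cap's bar handle, 52 mm above the cap's origin; axes as the cap's. The bar is 66 mm long (x), 14 mm wide (y) and reaches from 32 to 64 mm above the cap's origin. Take it across its width from above, fingertips above the flange.
- cap_flange (a point): On the cap's axis at the underside of its flange, 24 mm above the cap's origin; axes as the cap's. Held between loosely closed fingers (2 to 4 mm wider than the bar) the cap turns along and sinks by its own weight; gripped hard it must be lowered along. More than 28 N between cap and tank counts as forcing.
- tank: Pet water tank fixed to the bench: grey plastic box 180 (x) by 150 (y) by 90 mm high, a 35 mm high drinking trough in front (-x side, to 150 mm from the origin), a round upright filler neck on top. Origin on the bench under the neck's axis; x points away from the trough, z up.
- neck_rim (a point): Centre of the neck's mouth, level with its rim, 124 mm above the bench; axes as the tank's. Neck 84 mm outside, bore 66 mm: the lugs pass with 2 mm to spare all round. Four equal thread starts, 90 degrees apart, lie inside at an angle that differs from tank to tank and is not shown by these axes. Cap home: cap_flange at this point.
- neck_land (a point): On the neck's axis 9 mm below the rim: level lands on which the lugs rest when set down off the start (cap_flange 15 mm above the rim). Clockwise, the lugs jam there on stop walls; anticlockwise (from above) they slide to the start. With the bar set down along the tank's x, the drop comes after 4 to 60 degrees; at other angles within a quarter turn, or at once.
- neck_start (a point): On the neck's axis 20.5 mm below the rim: level of the lugs' undersides once dropped 11.5 mm into the start (cap_flange 3.5 mm above the rim). The start is about 8 degrees (0.14 rad) wide; further anticlockwise jams on a wall. Clockwise 45 to 60 degrees leads the lugs under the thread and the cap down 3.5 mm to the rim; 10 degrees or so further is a rigid end stop.
- balm_tin: Flat round metal tin, 72 mm across, 28 mm high; bystander. Origin at the bench under its middle.
- whistle: Small plastic dog whistle, about 50 mm long, 22 mm high; bystander. Origin at the bench under its middle.
- bowl: Steel pet bowl upside down, 164 mm across, 58 mm high; bystander. Origin at the bench under its middle.
- keys: Key ring with two keys lying flat, 80 mm long; bystander. Origin at the bench under its middle.
- canister: Flip-top treat canister, shut, 94 mm across, 142 mm high, against the backrest; bystander. Origin at the bench under its middle.
- brush: Wooden grooming brush, 160 mm long along x, 33 mm high; bystander. Origin at the bench under its middle.
- flashlight: Flashlight lying along y, 135 mm long, 42 mm high; bystander. Origin at the bench under its middle.

How it is judged:
On the way:
1. the cap has dropped into its thread start: flange less than 6 mm above the rim, on the neck's axis within 4 mm (z of cap_flange in the frame of neck_rim between 0.0022 and 0.006 m and horizontal distance between cap_flange and neck_rim below 0.004 m), for 0.1 s.
At the end, for the whole second after the job is handed in: The cap is screwed home on the neck, released and at rest: flange on the rim (within 1.5 mm), centred within 4 mm, upright within 0.05 rad (z of cap_flange in the frame of neck_rim between -0.002 and 0.0015 m and horizontal distance between cap_flange and neck_rim below 0.004 m and angle between cap's own z axis and vertical below 0.05 rad and linear speed of cap below 0.02 m/s); the robot touches nothing.
It fails at once if cap and tank pressed or jammed together with more than 28 N (contact force between cap and tank above 28 N).
It fails at once if a bystander moved more than 30 mm (distance of any of balm_tin, whistle, bowl, keys, canister, brush, flashlight from where it was at the start of the episode above 0.03 m).
It also fails if it takes over 64 s, if anything falls off the work surface, if the arm or the gripper's body presses on something with over 40 N, if the wrist force passes 120 N, or if a joint passes its speed limit or range.

## Working session

There is one attempt and no reset: what is moved stays moved. The work goes in short steps, Python scripts to look and compute and a shell command to move; the robot and the scene stay as the last step left them, time stands still between calls to the robot, and variables do not carry over. Pictures are saved under pics/ and viewed, and the job is handed in when it is done.

```bash
ls; mkdir -p pics; python3 - <<'E'
from bench import *
import cv2,json
s=read_state();print(s)
for c in ["scene","side","wrist"]:
    im=camera(c);cv2.imwrite(f"pics/{c}0.png",im[:,:,::-1])
    k=calibration(c);print(c,k)
    for t in ["cap","cap_bar","cap_flange","neck_rim","tank","balm_tin"]:
        r=tip_of(c,t);print(t,[(x["uv"],round(x["confidence"],2)) for x in r[:2]])
print(read_state()["time_s"])
E
```

```text
pics
{'time_s': 0.0, 'joint_positions': array([ 1.06089691e+00,  3.59471871e-01,  1.51141418e+00,  7.75205500e-06,
        1.27245663e+00, -1.15043305e-01]), 'qvel': array([ 0.00059024, -0.00025212,  0.00119016,  0.00042768,  0.00034767,
       -0.00103617]), 'joint_efforts': array([-1.54329631e-03, -5.15380418e+01, -2.70725405e+01,  6.70313579e-02,
        3.51711712e-02, -1.07349185e-04]), 'position': array([0.230608  , 0.55353513, 0.40383596]), 'tool_rot': array([-1.55017818,  0.31025759, -0.3093967 ]), 'force': array([-0.42978191, -0.00369235,  0.23759869]), 'moment': array([ 0.00821616, -0.01060303,  0.01644695]), 'opening': 1.0061961713077103}
scene {'camera_matrix': array([[510.9928932 ,   0.        , 331.26896757],
       [  0.        , 510.9928932 , 241.70323925],
       [  0.        ,   0.        ,   1.        ]]), 'distortion': array([-0.05074465,  0.        ,  0.        ,  0.        ,  0.        ]), 'world_from_camera': array([[ 0.76083387, -0.51864086,  0.39005574,  0.98518168],
       [ 0.64885481,  0.59786084, -0.47069082, -0.38962583],
       [ 0.01092044,  0.61120706
[... 1110 characters left out ...]
]
wrist {'camera_matrix': array([[381.75022694,   0.        , 322.89457587],
       [  0.        , 381.75022694, 241.43789019],
       [  0.        ,   0.        ,   1.        ]]), 'distortion': array([-0.01222711,  0.        ,  0.        ,  0.        ,  0.        ]), 'world_from_camera': array([[ 3.84631511e-01, -8.95465493e-01, -2.24053904e-01,
         1.70457048e-01],
       [ 9.23070159e-01,  3.73203933e-01,  9.30607600e-02,
         5.79209805e-01],
       [ 2.85099074e-04, -2.42611574e-01,  9.70123468e-01,
         3.84919922e-01],
       [ 0.00000000e+00,  0.00000000e+00,  0.00000000e+00,
         1.00000000e+00]])}
cap []
cap_bar []
cap_flange []
neck_rim []
tank []
balm_tin []
1.05
```

View pics/scene0.png

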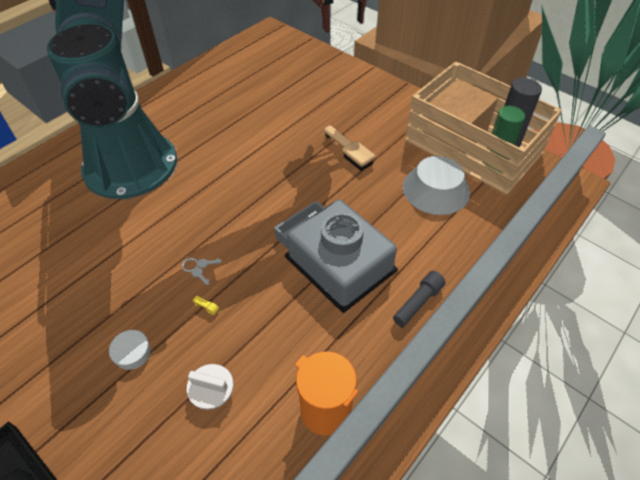

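View pics/side0.png

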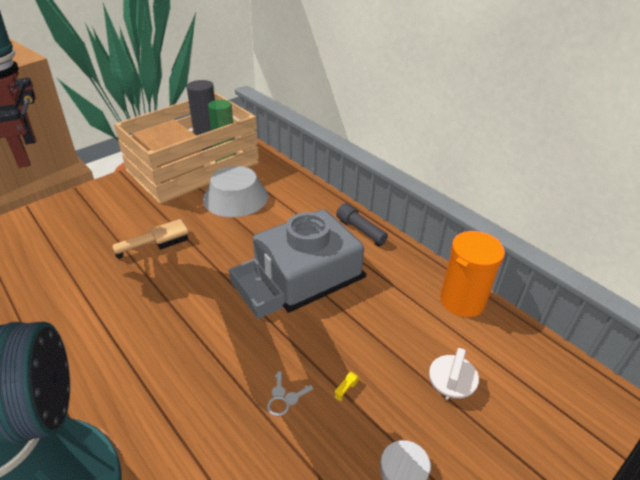

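The scene picture shows the cap at about (210,385), the tin at (130,350) and the tank neck at (342,228). In the side picture the cap is at (454,375) and the neck at (307,230). The reported points agree with this, so next I triangulate.

```bash
cat > h.py <<'E'
import numpy as np, cv2
from scipy.spatial.transform import Rotation as R
from scipy.optimize import least_squares
from bench import *
F=np.diag([1,-1,-1.])
def proj(k,P):
    T=np.linalg.inv(k["world_from_camera"]); Pc=(np.atleast_2d(P)@T[:3,:3].T+T[:3,3])@F
    return cv2.projectPoints(Pc,np.zeros(3),np.zeros(3),k["camera_matrix"],k["distortion"])[0].reshape(-1,2)
def ray(k,uv):
    p=cv2.undistortPoints(np.array([[uv]],float),k["camera_matrix"],k["distortion"])[0,0]
    T=k["world_from_camera"]; d=T[:3,:3]@(F@np.array([p[0],p[1],1])); return T[:3,3],d/np.linalg.norm(d)
def onz(k,uv,z):
    o,d=ray(k,uv); return o+d*(z-o[2])/d[2]
def tri(obs):
    A=np.zeros((3,3));b=np.zeros(3)
    for k,uv in obs:
        o,d=ray(k,uv);M=np.eye(3)-np.outer(d,d);A+=M;b+=M@o
    return np.linalg.solve(A,b)
E
python3 - <<'E'
from h import *
ks,kd=calibration("scene"),calibration("side")
for n,a,b,z in [("cap",(214.3,390),(447.4,382.6),0),("bar",(209.4,383.1),(455.2,368.6),.052),("flange",(212.3,386.5),(454.2,379.1),.024),("rim",(341,225.8),(305.7,223.5),.124),("tank",(341.4,262.9),(308.1,270.4),0),("tin",(132.9,353.2),(403.8,468.8),0)]:
    print(n,tri([(ks,a),(kd,b)]).round(4),onz(ks,a,z).round(4),onz(kd,b,z).round(4))
# bar end estimates, top at .064
print([onz(ks,u,.064).round(3) for u in [(191,378),(225,385)]],[onz(kd,u,.064).round(3) for u in [(462,350),(453,386)]])
# tank body corners scene
s=read_state();print(R.from_rotvec(s["tool_rot"]).as_matrix().round(3),s["position"])
for c in ["scene","side"]:
    im=cv2.imread(f"pics/{c}0.png")
    for n,(x,y) in {"cap":{"scene":(210,385),"side":(455,375)}[c],"neck":{"scene":(340,240),"side":(305,240)}[c]}.items() if 0 else [("cap",{"scene":(210,385),"side":(455,375)}[c]),("tank",{"scene":(338,250),"side":(305,250)}[c])]:
        w=50 if n=="cap" else 75
        cr=im[max(0,y-w):y+w,x-w:x+w];cv2.imwrite(f"pics/{c}_{n}.png",cv2.resize(cr,None,fx=500/2/w,fy=500/2/w,interpolation=cv2.INTER_CUBIC))
a=[np.hstack([cv2.imread(f"pics/{c}_{n}.png")[:300*2] for n in ("cap","tank")]) for c in ("scene","side")]
cv2.imwrite("pics/crops.png",cv2.resize(np.vstack(a),(600,600)))
E
```

```text
cap [ 0.6044 -0.2537  0.0012] [ 0.6042 -0.2549  0.    ] [ 0.6053 -0.252   0.    ]
bar [ 0.6067 -0.2575  0.0437] [ 0.6107 -0.2599  0.052 ] [ 0.6007 -0.2588  0.052 ]
flange [ 0.6057 -0.2585  0.0201] [ 0.6069 -0.2565  0.024 ] [ 0.6029 -0.2623  0.024 ]
rim [0.5942 0.1122 0.1268] [0.5939 0.1115 0.124 ] [0.5972 0.1179 0.124 ]
tank [0.5988 0.1117 0.0026] [0.5976 0.1134 0.    ] [0.6005 0.1135 0.    ]
tin [ 0.4341 -0.3078  0.0025] [ 0.4327 -0.3084  0.    ] [ 0.4352 -0.3063  0.    ]
[array([ 0.585, -0.276,  0.064]), array([ 0.638, -0.247,  0.064])] [array([ 0.63 , -0.247,  0.064]), array([ 0.563, -0.281,  0.064])]
[[ 0.923 -0.     0.385]
 [-0.385 -0.     0.923]
 [ 0.    -1.    -0.   ]] [0.23077548 0.55383439 0.4046276 ]
```

View pics/crops.png

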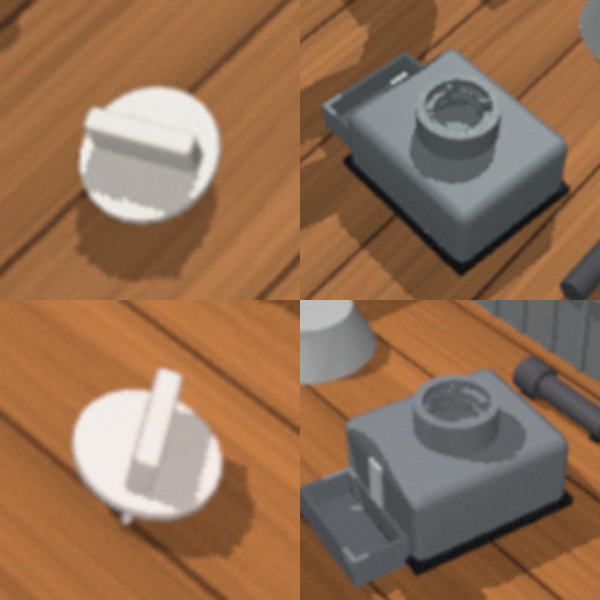

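Triangulated: the cap is near (0.605,-0.256), the rim near (0.595,0.113,0.125) and the bar at roughly 28° of yaw. I'll go above the tank first to measure the neck with the wrist camera on the way.

```bash
cat >> h.py <<'E'
def plan(pos,zdeg):
    """tool-frame turn+shift to reach tcp pos, tool pointing down, jaw z axis at yaw zdeg"""
    s=read_state();M=R.from_rotvec(s["tool_rot"]).as_matrix()
    a=np.radians(zdeg);z=np.array([np.cos(a),np.sin(a),0]);y=np.array([0,0,-1.]);x=np.cross(y,z)
    T=np.c_[x,y,z];rv=R.from_matrix(M.T@T).as_rotvec();t=M.T@(np.array(pos)-s["position"])
    print("t",round(s["time_s"],2),"turn",rv.round(4),"shift",t.round(4),"rows",round(np.linalg.norm(t)/.0625,1),round(np.degrees(np.linalg.norm(rv))/10.7,1))
def st():
    s=read_state();M=R.from_rotvec(s["tool_rot"]).as_matrix()
    print("t",round(s["time_s"],2),"grasp",(s["position"]+.163*M[:,1]).round(4),"down",M[:,1].round(4),"zdeg",round(np.degrees(np.arctan2(M[1,2],M[0,2])),2),"F",s["force"].round(2),"M",s["moment"].round(3),"open",round(s["opening"],4),"q6",s["joint_positions"][5].round(3))
E
python3 -c "
from h import *
plan((.595,.1125,.44),0)
ks,kd=calibration('scene'),calibration('side')
for n in ['canister']:
  a=tip_of('scene',n)[0]['uv'];b=tip_of('side',n)[0]['uv'];print(a,b,tri([(ks,a),(kd,b)]))
for u in [(462-0,0)]:pass
"
```

```text
t 1.05 turn [1.000e-04 1.176e+00 1.000e-04] shift [ 0.506  -0.0353 -0.2673] rows 9.2 6.3
[327.3, 407.5] [461.4, 301.3] [ 0.78027993 -0.14683637 -0.00174473]
```

```bash
python3 -m creep '0 0.6 0 0.25 -0.017 -0.134 0.0878; 0 1.176 0 0.506 -0.035 -0.267 0.0878; 0 1.176 0 0.506 -0.035 -0.267 0.0878; 0 1.176 0 0.506 -0.035 -0.267 0.0878; 0 1.176 0 0.506 -0.035 -0.267 0.0878'; python3 -c "
from h import *
st();plan((.595,.1125,.44),0)"
```

```text
time_s: 1.78
position: [0.4303, 0.3116, 0.424]
tool_rot: [-1.31, 1.036, -1.036]
force: [0.5, 0.9, -0.2]
opening: 1.0
t 1.77 grasp [0.4304 0.3116 0.261 ] down [ 6.e-04  3.e-04 -1.e+00] zdeg 13.32 F [ 0.48  0.89 -0.2 ] M [-0.038 -0.018 -0.044] open 1.0005 q6 0.264
t 1.77 turn [-6.000e-04  2.324e-01 -2.000e-04] shift [ 0.2317 -0.0159  0.1144] rows 4.1 1.2
```

```bash
python3 -m creep '0 0.232 0 0.232 -0.016 0.114 0.0878; 0 0.232 0 0.232 -0.016 0.114 0.0878; 0 0.232 0 0.232 -0.016 0.114 0.0878; 0 0.232 0 0.232 -0.016 0.114 0.0878; 0 0.232 0 0.232 -0.016 0.114 0.0878'; python3 -c "
from h import *
st()
im=camera('wrist');cv2.imwrite('pics/w1.png',im[:,:,::-1]);np.save('k1.npy',calibration('wrist'),allow_pickle=True)
k=calibration('wrist')
for t in ['neck_rim','tank']:
  for r in tip_of('wrist',t)[:2]: print(t,r,onz(k,r['uv'],.124 if t!='tank' else 0))
"
```

```text
time_s: 2.4
position: [0.597, 0.109, 0.4402]
tool_rot: [-1.206, 1.21, -1.213]
force: [0.4, 0.9, -1.0]
opening: 1.0
t 2.4 grasp [0.5973 0.1089 0.2772] down [ 2.3e-03 -4.0e-04 -1.0e+00] zdeg -0.2 F [ 0.38  0.9  -1.04] M [-0.024  0.076 -0.007] open 0.9997 q6 0.071
neck_rim {'uv': [321.2, 230.6], 'confidence': 0.89} [0.59613015 0.11034009 0.124     ]
tank {'uv': [322.4, 204.8], 'confidence': 0.89} [0.59710558 0.11230526 0.        ]
```

View pics/w1.png

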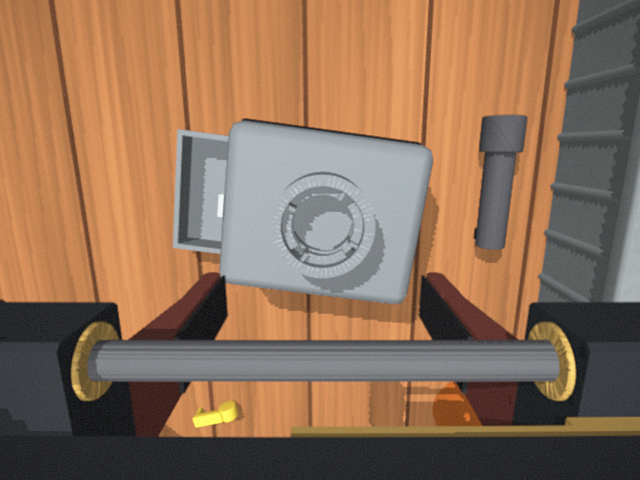

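```bash
python3 -c "
from h import *
im=cv2.imread('pics/w1.png');k=np.load('k1.npy',allow_pickle=True).item()
def draw(cx,cy):
  o=cv2.resize(im[160:295,255:390],None,fx=4.4,fy=4.4,interpolation=cv2.INTER_CUBIC)
  th=np.linspace(0,2*np.pi,120)
  for r,c in ((.042,(0,255,0)),(.033,(0,0,255))):
    P=np.c_[cx+r*np.cos(th),cy+r*np.sin(th),0*th+.124]
    q=((proj(k,P)-[255,160])*4.4).astype(int);cv2.polylines(o,[q],True,c,1)
  return o
a=draw(.596,.1105)
cv2.imwrite('pics/neck1.png',a)
for p in [(245,122),(420,146),(228,277),(402,302)]: print(onz(k,p,.09))
"
```

```text
[0.53324929 0.19513137 0.09      ]
[0.67936552 0.17542202 0.09      ]
[0.51068072 0.05974066 0.09      ]
[0.670863   0.03467415 0.09      ]
```

View pics/neck1.png

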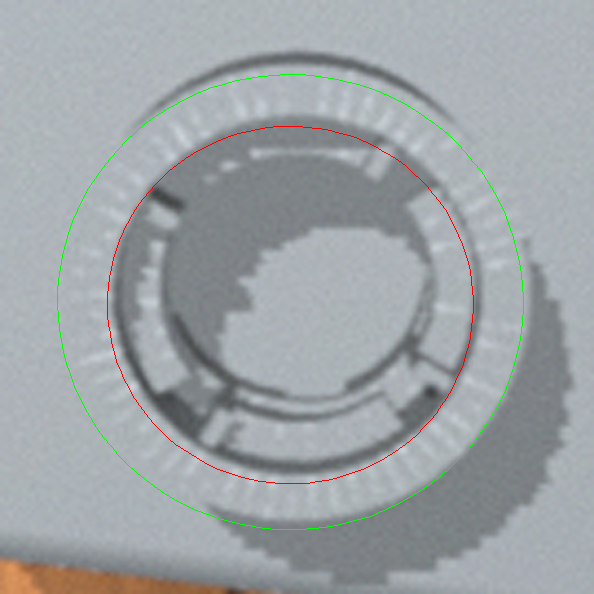

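The wrist picture shows the neck centred near (326,226) px, with the tank yawed about -8°. The overlay corrects the rim centre to about (0.597,0.1125). Now over to the cap.

```bash
python3 -c "
from h import *
plan((.605,-.256,.36),-62)"
```

```text
t 2.55 turn [ 1.0000e-03  1.0818e+00 -5.0000e-04] shift [0.3684 0.0794 0.0109] rows 6.0 5.8
```

```bash
python3 -m creep '0 1.08 0 0.368 0.079 0.011 0.0878; 0 1.08 0 0.368 0.079 0.011 0.0878; 0 1.08 0 0.368 0.079 0.011 0.0878; 0 1.08 0 0.368 0.079 0.011 0.0878; 0 1.08 0 0.368 0.079 0.011 0.0878' >/dev/null; python3 -c "
from h import *
plan((.605,-.256,.36),-62)"
```

```text
t 3.17 turn [ 0.0017  0.1415 -0.0004] shift [0.0358 0.0136 0.0526] rows 1.0 0.8
```

```bash
python3 -m creep '0 0.14 0 0.036 0.0136 0.0526 0.0878; 0 0.14 0 0.036 0.0136 0.0526 0.0878; 0 0.14 0 0.036 0.0136 0.0526 0.0878' >/dev/null; python3 -c "
from h import *
st()
im=camera('wrist');k=calibration('wrist');cv2.imwrite('pics/w2.png',im[:,:,::-1]);np.save('k2.npy',k,allow_pickle=True)
for t,z in [('cap_bar',.052),('cap_flange',.024),('cap',0)]:
  for r in tip_of('wrist',t)[:2]: print(t,r,onz(k,r['uv'],z))
"
```

```text
t 3.55 grasp [ 0.6045 -0.2537  0.1969] down [-0.0014  0.0033 -1.    ] zdeg -61.81 F [-0.42  0.62  0.25] M [-0.073  0.168  0.018] open 0.9987 q6 0.574
cap_bar {'uv': [330.5, 237.8], 'confidence': 0.65} [ 0.60491529 -0.25951627  0.052     ]
cap_flange {'uv': [327.0, 228.5], 'confidence': 0.85} [ 0.60494483 -0.25663114  0.024     ]
cap_flange {'uv': [289.0, 396.1], 'confidence': 0.47} [ 0.44414143 -0.30236902  0.024     ]
cap {'uv': [327.0, 222.9], 'confidence': 0.6} [ 0.60507886 -0.25674925  0.        ]
```

View pics/w2.png

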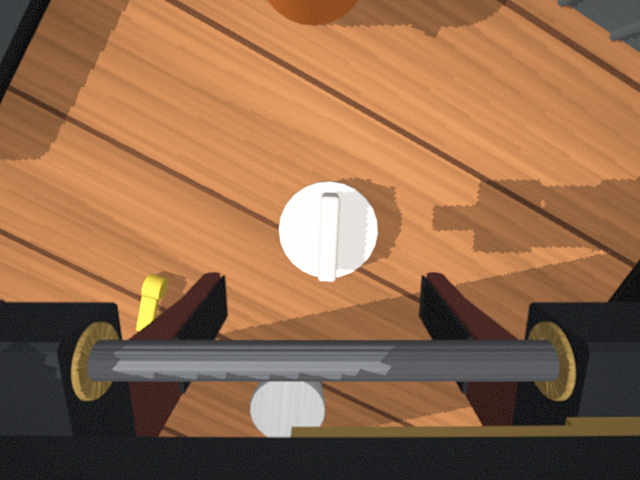

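```bash
python3 -c "
from h import *
im=cv2.imread('pics/w2.png');k=np.load('k2.npy',allow_pickle=True).item()
print('whistle',onz(k,(150,295),.011),onz(k,(148,325),.011))
g=im.astype(int);m=((g.min(2)>150)&(g.max(2)-g.min(2)<25)).astype(np.uint8);
cx,cy,w=.605,-.2575,29.0
o=cv2.resize(im[170:295,265:390],None,fx=4.6,fy=4.6,interpolation=cv2.INTER_CUBIC)
th=np.linspace(0,2*np.pi,120);c,s=np.cos(np.radians(w)),np.sin(np.radians(w))
def pl(P,col):
  q=((proj(k,P)-[265,170]+.5)*4.6).astype(int);cv2.polylines(o,[q],True,col,1)
pl(np.c_[cx+.041*np.cos(th),cy+.041*np.sin(th),0*th+.032],(0,180,0))
b=np.array([[.033,.007],[.033,-.007],[-.033,-.007],[-.033,.007]])@np.array([[c,s],[-s,c]])
pl(np.c_[b+[cx,cy],0*b[:,:1]+.064],(0,0,255))
cv2.imwrite('pics/cap1.png',o)
"
```

```text
whistle [ 0.46952479 -0.14359865  0.011     ] [ 0.4402819  -0.15328171  0.011     ]
```

View pics/cap1.png

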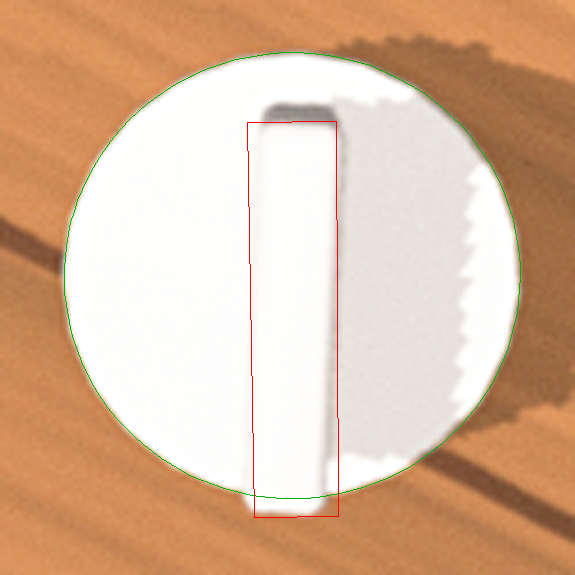

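The flange circle at (0.605,-0.2575) fits very well, and the bar yaw is about 25.8° (3° less than assumed). Descending.

```bash
python3 -c "
from h import *
plan((.605,-.2575,.2195),-64.2)"
```

```text
t 3.75 turn [ 0.0017  0.0428 -0.0007] shift [0.0019 0.1411 0.0033] rows 2.3 0.2
```

```bash
python3 -m creep '0.0017 0.043 0 0.002 0.05 0.003 0.0878; 0.0017 0.043 0 0.002 0.1 0.003 0.0878; 0.0017 0.043 0 0.002 0.125 0.003 0.06; 0.0017 0.043 0 0.002 0.14 0.003 0.04; 0.0017 0.043 0 0.002 0.14 0.003 0.03' 6 ; python3 -c "
from h import *
st();plan((.605,-.2575,.2195),-64.2)
camera('wrist');im=camera('side');cv2.imwrite('pics/s3.png',cv2.resize(im[300:450,380:530,::-1],None,fx=4,fy=4))"
```

```text
time_s: 4.38
position: [0.6047, -0.2565, 0.2202]
tool_rot: [-0.452, 1.972, -1.97]
force: [-0.8, -0.5, 0.5]
opening: 0.698
t 4.38 grasp [ 0.6047 -0.2564  0.0572] down [-4.e-04  1.e-03 -1.e+00] zdeg -64.16 F [-0.83 -0.49  0.51] M [-0.008  0.129  0.015] open 0.6977 q6 0.613
t 4.38 turn [ 0.0011  0.0008 -0.    ] shift [0.0002 0.0007 0.001 ] rows 0.0 0.0
```

View pics/s3.png

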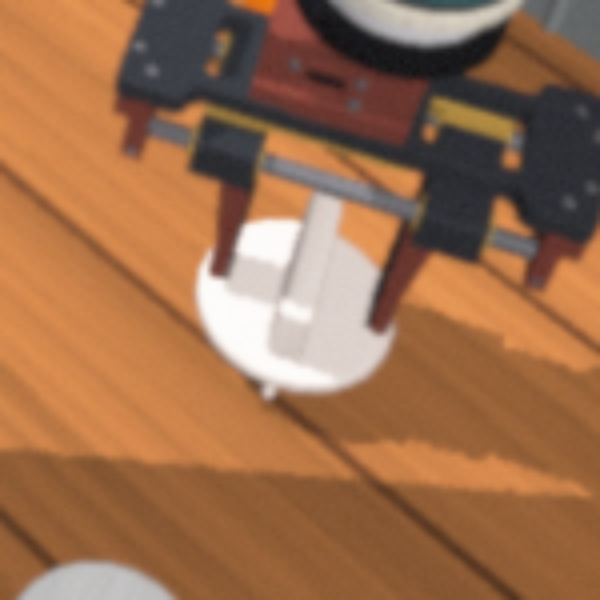

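The fingers straddle the bar above the flange. Closing gently.

```bash
python3 -m creep '0 0 0 0 0 0.001 0.03; 0 0 0 0 0 0.001 0.03; 0 0 0 0 0 0.001 0.02; 0 0 0 0 0 0.001 0.01; 0 0 0 0 0 0.001 0.01' 8 ; python3 -m creep '0 0 0 0 0 0 0.01; 0 0 0 0 0 0 0.01;0 0 0 0 0 0 0.01; 0 0 0 0 0 0 0.01'; python3 -c "
from h import *
st()"
```

```text
time_s: 5.1
position: [0.6057, -0.2581, 0.2217]
tool_rot: [-0.45, 1.97, -1.971]
force: [-0.4, 0.1, 0.0]
opening: 0.157
time_s: 5.6
position: [0.6057, -0.2581, 0.2217]
tool_rot: [-0.45, 1.97, -1.972]
force: [-0.5, -0.4, 1.0]
opening: 0.156
t 5.6 grasp [ 0.6061 -0.2582  0.0587] down [ 2.e-03 -4.e-04 -1.e+00] zdeg -64.19 F [-0.5  -0.44  1.04] M [0.034 0.179 0.015] open 0.1562 q6 0.612
```

```bash
python3 -m creep '0 0 0 0 -0.02 0 0.01; 0 0 0 0 -0.06 0 0.01; 0 0 0 0 -0.1 0 0.01; 0 0 0 0 -0.15 0 0.01; 0 0 0 0 -0.18 0 0.01' 12 ; python3 -c "
from h import *
st();plan((.597,.1125,.40),-8)
im=camera('side');cv2.imwrite('pics/s4.png',im[:,:,::-1])"
```

```text
time_s: 6.22
position: [0.6056, -0.2582, 0.4062]
tool_rot: [-0.446, 1.965, -1.973]
force: [0.1, -0.6, -1.5]
opening: 0.159
t 6.22 grasp [ 0.6066 -0.2586  0.2432] down [ 0.0061 -0.0027 -1.    ] zdeg -64.18 F [ 0.12 -0.56 -1.53] M [-0.021  0.129 -0.042] open 0.1586 q6 0.612
t 6.22 turn [-0.0068 -0.9806 -0.0015] shift [-0.1536  0.0051 -0.3374] rows 5.9 5.3
```

View pics/s4.png

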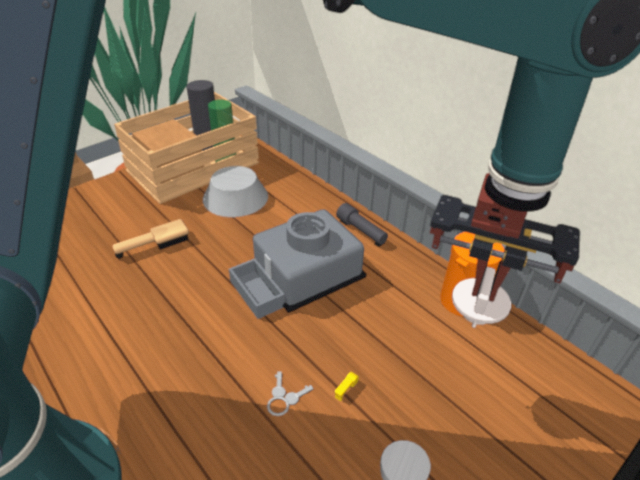

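The cap hangs in the fingers at about (480,300) px. Moving over the neck.

```bash
python3 -m creep '0 -0.15 0 -0.025 0.005 -0.056 0.01; 0 -0.33 0 -0.051 0.005 -0.112 0.01; 0 -0.49 0 -0.077 0.005 -0.169 0.01; 0 -0.65 0 -0.102 0.005 -0.225 0.01; 0 -0.8 0 -0.125 0.005 -0.28 0.01' >/dev/null; python3 -c "
from h import *
st();plan((.597,.1125,.40),-8)"
```

```text
t 6.9 grasp [0.5983 0.049  0.2404] down [ 0.0111 -0.0052 -0.9999] zdeg -18.05 F [ 0.71 -0.59 -1.32] M [-0.02   0.102  0.036] open 0.1576 q6 0.286
t 6.9 turn [-0.012  -0.1754  0.0026] shift [-0.0597  0.003  -0.019 ] rows 1.0 0.9
```

```bash
python3 -m creep '-0.012 -0.175 0 -0.03 0.003 -0.01 0.01; -0.012 -0.175 0 -0.06 0.003 -0.019 0.01; -0.012 -0.175 0 -0.06 0.003 -0.019 0.01; -0.012 -0.175 0 -0.06 0.003 -0.019 0.01' >/dev/null; python3 -c "
from h import *
st();plan((.597,.1125,.40),-8)
th=np.linspace(0,2*np.pi,120);outs=[]
for c,(x,y) in {'scene':(342,228),'side':(307,228)}.items():
  k=calibration(c);im=cv2.imread(f'pics/{c}0.png');o=cv2.resize(im[y-30:y+30,x-30:x+30],None,fx=6.6,fy=6.6,interpolation=cv2.INTER_CUBIC)
  for r,cc in ((.042,(0,255,0)),(.033,(0,0,255))):
    q=proj(k,np.c_[.597+r*np.cos(th),.1125+r*np.sin(th),0*th+.124]);q=((q-[x-30,y-30]+.5)*6.6).astype(int);cv2.polylines(o,[q],True,cc,1)
  outs.append(o)
cv2.imwrite('pics/neck2.png',np.hstack(outs))
for c in ['scene','side','wrist']: cv2.imwrite(f'pics/{c}5.png',camera(c)[:,:,::-1])
"
```

```text
t 7.4 grasp [0.5968 0.1118 0.237 ] down [-7.0e-04 -3.2e-03 -1.0e+00] zdeg -8.02 F [ 0.42 -0.2  -0.32] M [-0.062  0.031  0.028] open 0.1558 q6 0.214
t 7.4 turn [ 0.0003 -0.0003  0.0032] shift [-0.0002  0.      0.0001] rows 0.0 0.0
```

View pics/neck2.png

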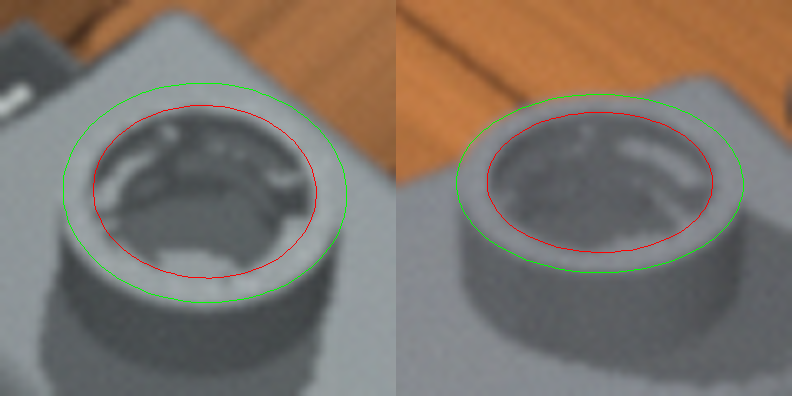

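View pics/wrist5.png

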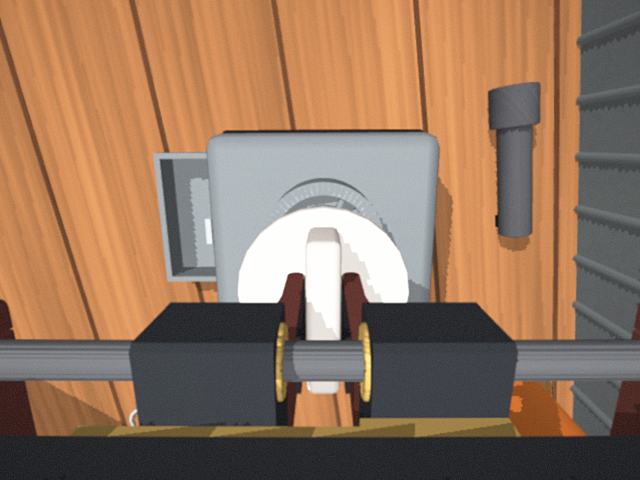

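View pics/side5.png

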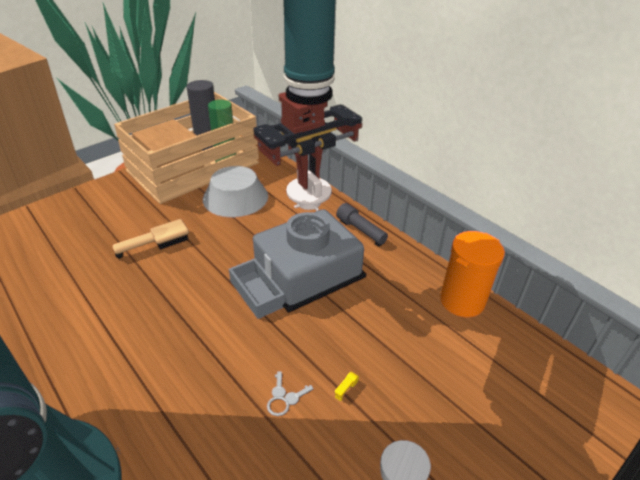

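```bash
python3 -c "
from h import *
th=np.linspace(0,2*np.pi,120);outs=[]
g=np.array([.597,.1125]);h=.178
for c in ['scene','side']:
  k=calibration(c);im=cv2.imread(f'pics/{c}5.png');x,y=proj(k,[[*g,.2]])[0].astype(int);o=cv2.resize(im[y-30:y+30,x-30:x+30],None,fx=6.6,fy=6.6,interpolation=cv2.INTER_CUBIC)
  for z,cc in ((.032,(0,255,0)),(.024,(0,0,255))):
    q=proj(k,np.c_[g[0]+.041*np.cos(th),g[1]+.041*np.sin(th),0*th+h+z]);q=((q-[x-30,y-30]+.5)*6.6).astype(int);cv2.polylines(o,[q],True,cc,1)
  a=np.radians(82)
  for s in (1,-1):
   q=proj(k,[[g[0]+s*.033*np.cos(a),g[1]+s*.033*np.sin(a),h+.064],[g[0]+s*.033*np.cos(a),g[1]+s*.033*np.sin(a),h+.032]]);q=((q-[x-30,y-30]+.5)*6.6).astype(int);cv2.polylines(o,[q],True,(255,0,0),1)
  for an in range(4):
   b=a+an*np.pi/2
   q=proj(k,[[g[0]+.031*np.cos(b),g[1]+.031*np.sin(b),h],[g[0]+.0225*np.cos(b),g[1]+.0225*np.sin(b),h]]);q=((q-[x-30,y-30]+.5)*6.6).astype(int);cv2.polylines(o,[q],True,(255,0,255),1)
  outs.append(o)
cv2.imwrite('pics/held.png',np.hstack(outs))
"
```

```text
(no output)
```

View pics/held.png

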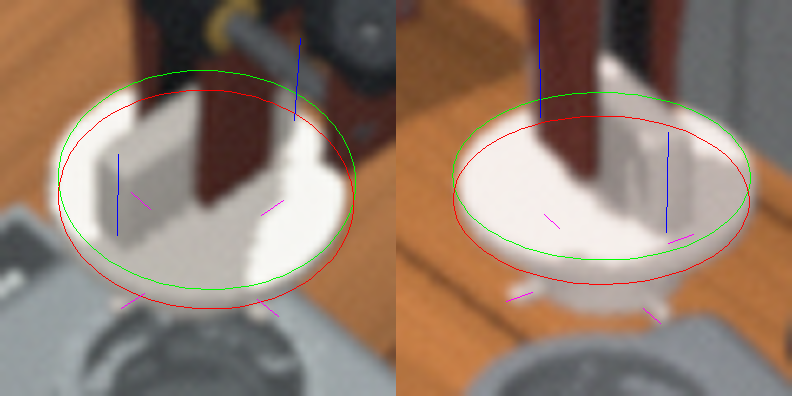

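The held cap sits about 1 mm toward -y relative to the tool, so I correct for that and descend to just above the rim.

```bash
python3 -c "
from h import *
plan((.5973,.1134,.350),-8)"; 
```

```text
t 7.55 turn [ 0.0002 -0.0019  0.0029] shift [-0.0019  0.0501 -0.    ] rows 0.8 0.0
```

```bash
python3 -m creep '0 0 0.003 -0.0015 0.025 0.0003 0.01; 0 0 0.003 -0.0015 0.045 0.0003 0.01; 0 0 0.003 -0.0015 0.05 0.0003 0.01; 0 0 0.003 -0.0015 0.05 0.0003 0.01'; python3 -c "
from h import *
st()
for c in ['scene','side']: cv2.imwrite(f'pics/{c}6.png',camera(c)[:,:,::-1])
o=[]
for c in ['scene','side']:
  k=calibration(c);x,y=proj(k,[[.597,.1125,.14]])[0].astype(int);o.append(cv2.resize(cv2.imread(f'pics/{c}6.png')[y-35:y+35,x-35:x+35],(400,400),interpolation=cv2.INTER_CUBIC))
cv2.imwrite('pics/near.png',np.hstack(o))"
```

```text
time_s: 8.05
position: [0.5977, 0.1124, 0.3501]
tool_rot: [-1.139, 1.314, -1.313]
force: [-0.4, 0.7, -1.3]
opening: 0.159
t 8.05 grasp [0.5976 0.1124 0.1871] down [-4.e-04  1.e-04 -1.e+00] zdeg -8.15 F [-0.43  0.71 -1.25] M [-0.091  0.085 -0.005] open 0.159 q6 0.215
```

View pics/near.png

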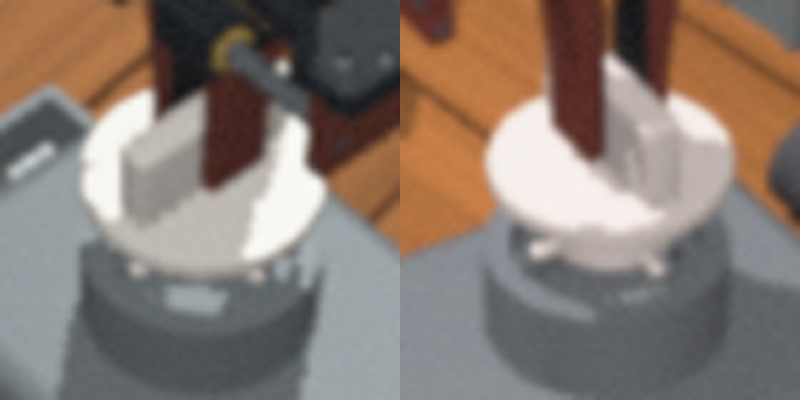

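In both views the flange and neck outlines are aligned to within about 1 px, so the cap is centred. I lower it into the bore in small steps.

```bash
python3 -m creep '0 0 0 -0.0003 0.004 0 0.01; 0 0 0 -0.0003 0.007 0 0.01; 0 0 0 -0.0003 0.0085 0 0.01; 0 0 0 -0.0003 0.009 0 0.01;0 0 0 -0.0003 0.009 0 0.01';python3 -c "
from h import *
st()"
```

```text
time_s: 8.78
position: [0.5981, 0.113, 0.3419]
tool_rot: [-1.138, 1.312, -1.313]
force: [0.4, -0.2, -0.9]
opening: 0.161
t 8.78 grasp [0.5983 0.1131 0.1789] down [ 1.2e-03  3.0e-04 -1.0e+00] zdeg -8.13 F [ 0.35 -0.25 -0.86] M [-0.057  0.075  0.052] open 0.161 q6 0.215
```

```bash
python3 -m creep '0 0 0 0 0.001 0 0.01; 0 0 0 0 0.002 0 0.01; 0 0 0 0 0.003 0 0.01; 0 0 0 0 0.003 0 0.01';python3 -c "
from h import *
st()"
```

```text
time_s: 9.28
position: [0.598, 0.113, 0.3388]
tool_rot: [-1.138, 1.312, -1.313]
force: [0.0, 0.3, -1.5]
opening: 0.157
t 9.28 grasp [0.5982 0.1131 0.1758] down [ 9.e-04  3.e-04 -1.e+00] zdeg -8.13 F [ 0.03  0.26 -1.5 ] M [-0.077  0.085 -0.061] open 0.1569 q6 0.215
```

```bash
python3 -m creep '0 0 0 0 0 0 0.017; 0 0 0 0 0 0 0.017; 0 0 0 0 0 0 0.017; 0 0 0 0 0 0 0.017';python3 -c "
from h import *
st()
for c in ['scene','side']: cv2.imwrite(f'pics/{c}7.png',camera(c)[:,:,::-1])
o=[]
for c in ['scene','side']:
  k=calibration(c);x,y=proj(k,[[.597,.1125,.14]])[0].astype(int);o.append(cv2.resize(cv2.imread(f'pics/{c}7.png')[y-35:y+35,x-35:x+35],(400,400),interpolation=cv2.INTER_CUBIC))
cv2.imwrite('pics/near7.png',np.hstack(o))"
```

```text
time_s: 9.78
position: [0.5981, 0.113, 0.3388]
tool_rot: [-1.138, 1.312, -1.313]
force: [0.1, 0.8, 0.0]
opening: 0.196
t 9.78 grasp [0.5982 0.1131 0.1758] down [ 1.1e-03  2.0e-04 -1.0e+00] zdeg -8.13 F [0.05 0.76 0.01] M [-0.052  0.055 -0.003] open 0.1956 q6 0.215
```

View pics/near7.png

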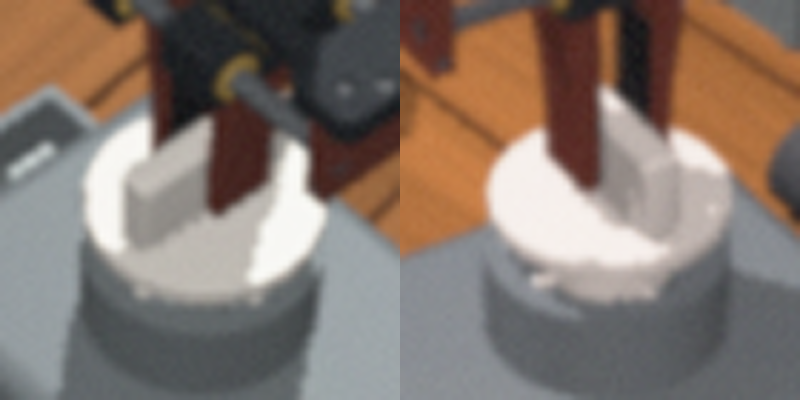

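The cap rests level on the lands at about 16 mm above the rim, and the load is off the fingers. Now I turn anticlockwise in small steps with the loose fingers, checking the flange height by camera after each.

```bash
cat >> h.py <<'E'
def look(tag,view=False):
    st();o=[]
    for c in ['scene','side']:
        k=calibration(c);im=camera(c)[:,:,::-1];cv2.imwrite(f'pics/{c}_{tag}.png',im)
        x,y=proj(k,[[.597,.1125,.14]])[0].astype(int);cr=im[y-35:y+35,x-35:x+35].astype(int)
        m=(cr.min(2)>125)&(cr[:,:,2]-cr[:,:,0]<45)&(cr[:,:,2]-cr[:,:,0]>0)
        u=[np.where(m[:,j])[0].max() if m[:,j].any() else -1 for j in range(25,46)]
        print(c,"low edge",np.median(u)+y-35)
        o.append(cv2.resize(im[y-35:y+35,x-35:x+35],(400,400),interpolation=cv2.INTER_CUBIC))
    cv2.imwrite(f'pics/near_{tag}.png',np.hstack(o))
E
python3 -m creep '0 -0.04 0 0 0 0 0.0165; 0 -0.08 0 0 0 0 0.0165; 0 -0.12 0 0 0 0 0.0165; 0 -0.16 0 0 0 0 0.0165';python3 -c "
from h import *
look('a1')"
```

```text
time_s: 10.38
position: [0.598, 0.113, 0.3388]
tool_rot: [-1.217, 1.194, -1.195]
force: [0.0, -0.3, 0.8]
opening: 0.19
t 10.38 grasp [0.5982 0.1131 0.1758] down [ 1.e-03  2.e-04 -1.e+00] zdeg 1.11 F [ 0.03 -0.3   0.78] M [-0.062  0.062 -0.075] open 0.1904 q6 0.054
scene low edge 238.0
side low edge 235.0
```

View pics/near_a1.png

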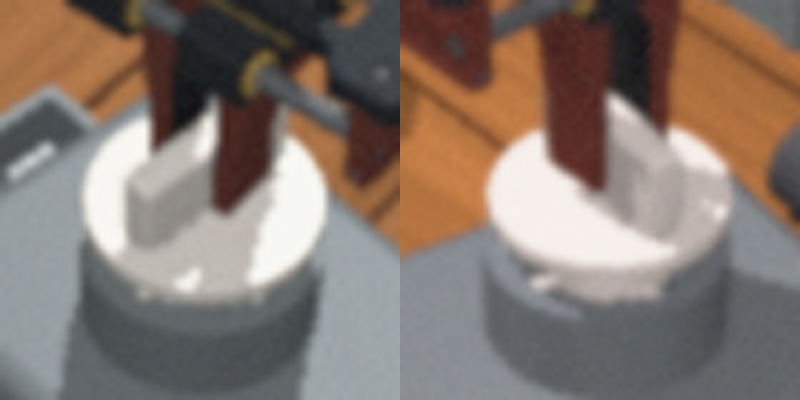

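The bar hasn't moved yet; only the finger slack has been taken up. Continuing.

```bash

python3 -m creep '0 -0.04 0 0 0 0 0.0165; 0 -0.08 0 0 0 0 0.0165; 0 -0.12 0 0 0 0 0.0165; 0 -0.16 0 0 0 0 0.0165'>/dev/null;python3 -c "
from h import *
look('a2')"
```

```text
t 10.97 grasp [0.5982 0.1131 0.1758] down [ 1.e-03  2.e-04 -1.e+00] zdeg 10.24 F [-0.97 -0.12  0.31] M [-0.078  0.033 -0.04 ] open 0.1851 q6 -0.105
scene low edge 238.0
side low edge 234.0
```

View pics/near_a2.png

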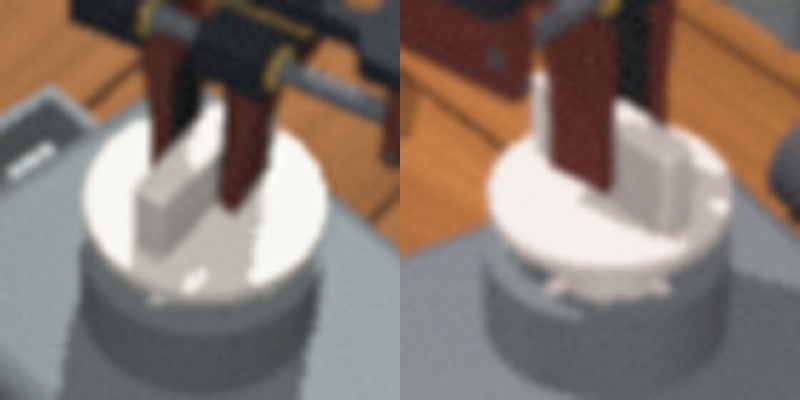

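The cap is turning and still on the lands.

```bash

python3 -m creep '0 -0.035 0 0 0 0 0.0165; 0 -0.07 0 0 0 0 0.0165; 0 -0.105 0 0 0 0 0.0165; 0 -0.14 0 0 0 0 0.0165'>/dev/null;python3 -c "
from h import *
look('a3')"
```

```text
t 11.57 grasp [0.5982 0.1131 0.1758] down [ 1.1e-03  2.0e-04 -1.0e+00] zdeg 18.34 F [ 0.14 -0.86  0.09] M [-0.01   0.007 -0.049] open 0.1884 q6 -0.247
scene low edge 238.0
side low edge 235.0
```

```bash

python3 -c "
from h import *
r=cut_out('side','cap');print([(x['bbox'],x['confidence']) for x in r[:1]])"
```

```text
[([288.4, 200.4, 40.0, 34.5], 0.67)]
```

```bash

python3 -m creep '0 -0.035 0 0 0 0 0.0165; 0 -0.07 0 0 0 0 0.0165; 0 -0.105 0 0 0 0 0.0165; 0 -0.14 0 0 0 0 0.0165'>/dev/null;python3 -c "
from h import *
look('a4')"
```

```text
t 12.22 grasp [0.5982 0.1131 0.1758] down [ 1.e-03  2.e-04 -1.e+00] zdeg 26.38 F [-0.23  0.37  0.69] M [-0.016  0.056  0.002] open 0.1899 q6 -0.387
scene low edge 238.0
side low edge 235.0
```

View pics/near_a4.png

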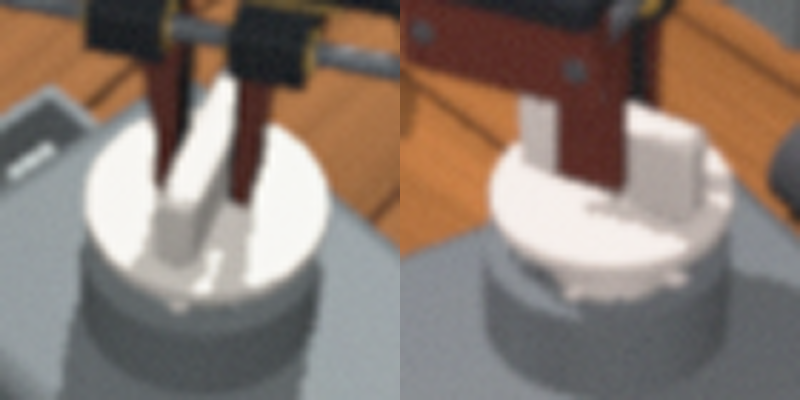

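The cap has turned about 26° and is still high, with the forces near zero.

```bash

python3 -m creep '0 -0.035 0 0 0 0 0.0165; 0 -0.07 0 0 0 0 0.0165; 0 -0.105 0 0 0 0 0.0165; 0 -0.14 0 0 0 0 0.0165'>/dev/null;python3 -c "
from h import *
look('a5')"
```

```text
t 12.82 grasp [0.5982 0.113  0.1758] down [ 1.e-03  2.e-04 -1.e+00] zdeg 34.47 F [0.21 0.1  0.28] M [-0.044 -0.01  -0.022] open 0.1899 q6 -0.528
scene low edge 238.0
side low edge 235.0
```

```bash

python3 -m creep '0 -0.03 0 0 0 0 0.0165; 0 -0.06 0 0 0 0 0.0165; 0 -0.09 0 0 0 0 0.0165; 0 -0.12 0 0 0 0 0.0165'>/dev/null;python3 -c "
from h import *
look('a6')"
```

```text
t 13.43 grasp [0.5982 0.1131 0.1758] down [ 1.1e-03  2.0e-04 -1.0e+00] zdeg 41.39 F [0.56 0.47 0.57] M [ 0.001 -0.005 -0.001] open 0.191 q6 -0.649
scene low edge 238.0
side low edge 234.0
```

```bash

python3 -m creep '0 -0.03 0 0 0 0 0.0165; 0 -0.06 0 0 0 0 0.0165; 0 -0.09 0 0 0 0 0.0165; 0 -0.12 0 0 0 0 0.0165'>/dev/null;python3 -c "
from h import *
look('a7')"
```

```text
t 14.03 grasp [0.5982 0.1131 0.1758] down [ 1.e-03  2.e-04 -1.e+00] zdeg 48.33 F [ 0.11 -0.86 -0.86] M [-0.005 -0.039 -0.021] open 0.1906 q6 -0.77
scene low edge 238.0
side low edge 234.0
```

View pics/near_a7.png

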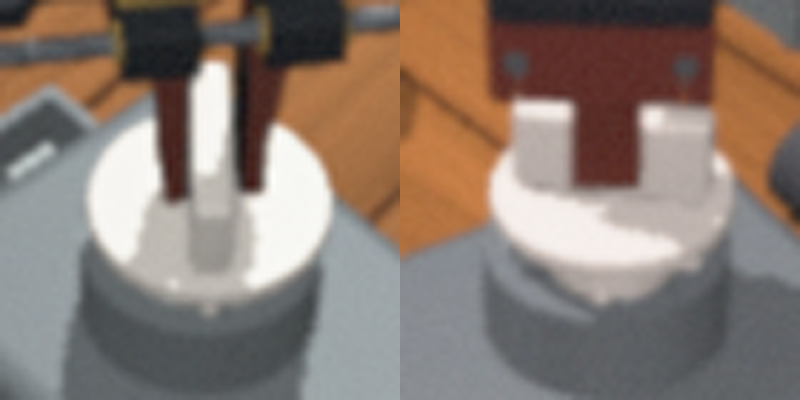

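```bash

python3 -m creep '0 -0.03 0 0 0 0 0.0165; 0 -0.06 0 0 0 0 0.0165; 0 -0.09 0 0 0 0 0.0165; 0 -0.09 0 0 0 0 0.0165'>/dev/null;python3 -c "
from h import *
look('a8')"
```

```text
t 14.62 grasp [0.5981 0.113  0.1758] down [ 9.e-04  0.e+00 -1.e+00] zdeg 53.46 F [0.63 0.27 0.16] M [-0.056  0.108 -0.06 ] open 0.1876 q6 -0.86
scene low edge 240.0
side low edge 235.0
```

View pics/near_a8.png

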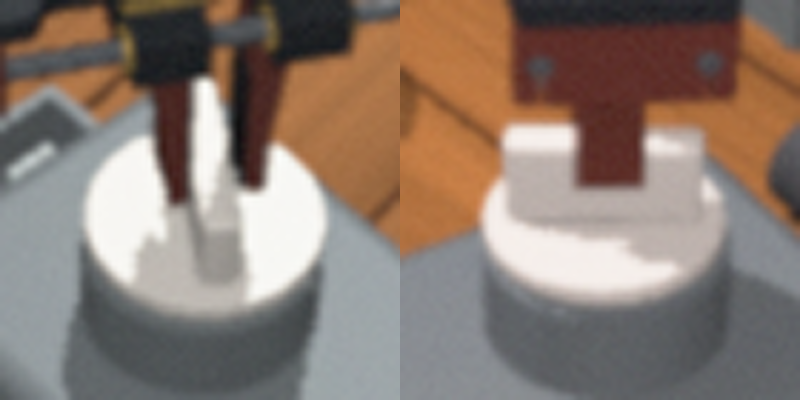

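It dropped: the flange is now about 11 mm lower in both views, close to the rim. I let it settle and lower the loose fingers along, tips still above the flange.

```bash

python3 -m creep '0 0.03 0 0 0.002 0 0.0175; 0 0.06 0 0 0.006 0 0.0175; 0 0.09 0 0 0.011 0 0.0175; 0 0.12 0 0 0.014 0 0.0175' 6;python3 -c "
from h import *
look('b1')"
```

```text
time_s: 15.22
position: [0.5979, 0.113, 0.3242]
tool_rot: [-1.488, 0.595, -0.595]
force: [-0.2, -0.3, 0.4]
opening: 0.198
t 15.22 grasp [0.5979 0.113  0.1612] down [ 2.e-04  1.e-04 -1.e+00] zdeg 46.42 F [-0.24 -0.29  0.37] M [-0.038  0.073 -0.012] open 0.1976 q6 -0.737
scene low edge 241.0
side low edge 236.0
```

View pics/near_b1.png

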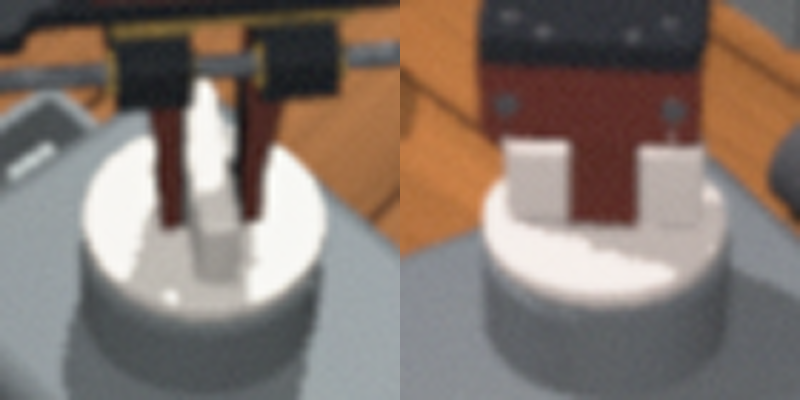

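```bash

python3 -m creep '0 0.04 0 0 0 0 0.0165; 0 0.08 0 0 0 0 0.0165; 0 0.12 0 0 0 0 0.0165; 0 0.16 0 0 0 0 0.0165; 0 0.2 0 0 0 0 0.0165' 6;python3 -c "
from h import *
look('b2')"
```

```text
time_s: 15.95
position: [0.5978, 0.113, 0.3242]
tool_rot: [-1.438, 0.749, -0.749]
force: [0.5, 0.2, 0.2]
opening: 0.188
t 15.95 grasp [0.5978 0.113  0.1612] down [-0.e+00  1.e-04 -1.e+00] zdeg 34.95 F [0.53 0.23 0.24] M [-0.013 -0.033  0.007] open 0.1884 q6 -0.537
scene low edge 240.0
side low edge 235.0
```

View pics/near_b2.png

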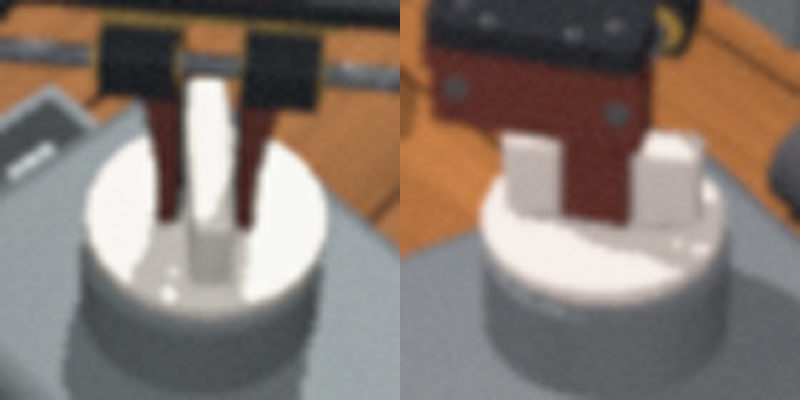

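The cap follows clockwise with forces near zero. I continue slowly.

```bash

python3 -m creep '0 0.04 0 0 0 0 0.0165; 0 0.08 0 0 0 0 0.0165; 0 0.12 0 0 0 0 0.0165; 0 0.16 0 0 0 0 0.0165; 0 0.2 0 0 0 0 0.0165' ;python3 -c "
from h import *
st()"; python3 -m creep '0 0.04 0 0 0 0 0.0165; 0 0.08 0 0 0 0 0.0165; 0 0.12 0 0 0 0 0.0165; 0 0.16 0 0 0 0 0.0165; 0 0.16 0 0 0 0 0.0165' ;python3 -c "
from h import *
look('b3')"
```

```text
time_s: 16.68
position: [0.5978, 0.113, 0.3242]
tool_rot: [-1.376, 0.902, -0.901]
force: [-0.1, 1.1, -0.5]
opening: 0.188
t 16.68 grasp [0.5978 0.113  0.1612] down [-1.e-04  1.e-04 -1.e+00] zdeg 23.54 F [-0.12  1.05 -0.55] M [-0.075  0.072  0.06 ] open 0.1876 q6 -0.338
time_s: 17.3
position: [0.5978, 0.1131, 0.3242]
tool_rot: [-1.318, 1.022, -1.022]
force: [-0.5, 0.0, -0.8]
opening: 0.187
t 17.3 grasp [0.5978 0.1131 0.1612] down [-0.e+00  1.e-04 -1.e+00] zdeg 14.44 F [-0.47  0.01 -0.79] M [-0.025  0.015 -0.013] open 0.1873 q6 -0.179
scene low edge 240.0
side low edge 236.0
```

View pics/near_b3.png

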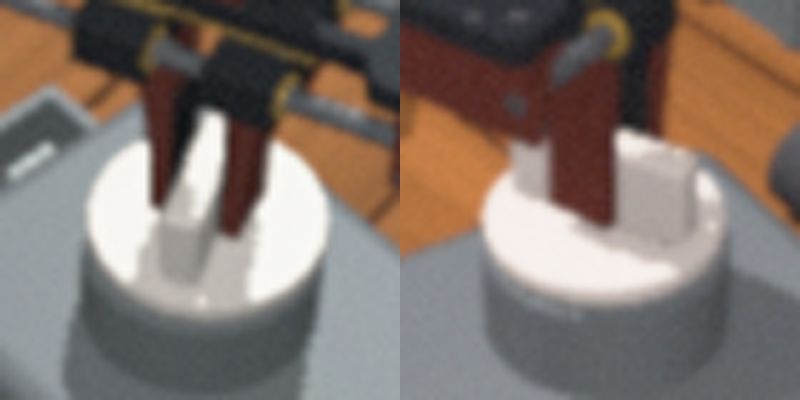

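```bash

python3 -m creep '0 0.04 0 0 0 0 0.0165; 0 0.08 0 0 0 0 0.0165; 0 0.12 0 0 0 0 0.0165; 0 0.16 0 0 0 0 0.0165; 0 0.16 0 0 0 0 0.0165' ;python3 -c "
from h import *
look('b4')"; python3 -m creep '0 0.03 0 0 0 0 0.0165; 0 0.06 0 0 0 0 0.0165; 0 0.09 0 0 0 0 0.0165; 0 0.12 0 0 0 0 0.0165; 0 0.12 0 0 0 0 0.0165' ;python3 -c "
from h import *
look('b5')"
```

```text
time_s: 18.02
position: [0.5978, 0.113, 0.3243]
tool_rot: [-1.252, 1.14, -1.14]
force: [0.4, 0.2, 0.5]
opening: 0.187
t 18.02 grasp [0.5978 0.113  0.1613] down [-1.e-04  1.e-04 -1.e+00] zdeg 5.34 F [0.4  0.24 0.49] M [-0.053  0.058 -0.003] open 0.1871 q6 -0.02
scene low edge 241.0
side low edge 236.0
time_s: 18.75
position: [0.5978, 0.113, 0.3243]
tool_rot: [-1.196, 1.229, -1.229]
force: [-0.2, 0.1, -0.7]
opening: 0.192
t 18.75 grasp [0.5978 0.113  0.1613] down [-0.e+00  1.e-04 -1.e+00] zdeg -1.55 F [-0.23  0.07 -0.67] M [-0.122  0.053  0.025] open 0.1923 q6 0.1
scene low edge 241.0
side low edge 236.0
```

View pics/near_b5.png

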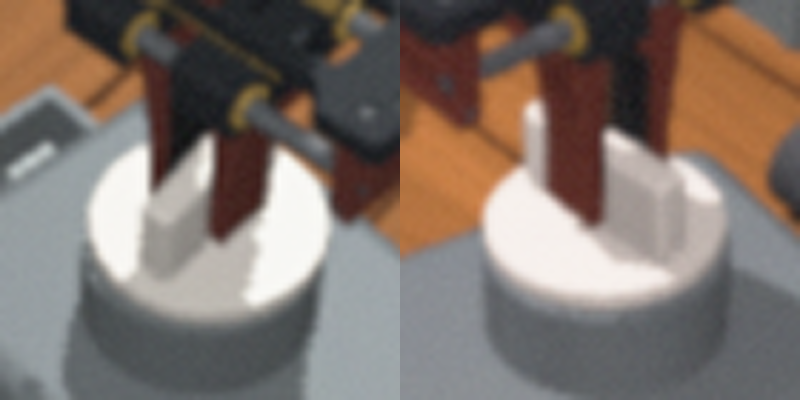

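```bash
cat > edge.py <<'E'
from h import *
import sys
def prof(c,tag):
    k=calibration(c);x,y=proj(k,[[.597,.1125,.132]])[0].astype(int)
    im=cv2.imread(f'pics/{c}_{tag}.png').astype(float).mean(2)
    # lower edge crossing: first row from below brighter than 150
    r=[]
    for j in range(x-6,x+4):
        col=im[y+2:y+30,j]
        i=[t for t in range(len(col)-1) if col[t]>=145>col[t+1]]
        if i: i=i[-1]; r.append(y+2+i+(col[i]-145)/(col[i]-col[i+1]))
    return np.median(r) if r else None
for c in ['scene','side']:
    print(c,[(t,round(float(prof(c,t) or 0),2)) for t in sys.argv[1:]])
    k=calibration(c)
    f=lambda z:proj(k,[[.597,.1125,z]])[0][1]
    print('px/mm',(f(.13)-f(.14))/10)
E
python3 edge.py a7 a8 b1 b2 b3 b4 b5
```

```text
scene [('a7', 238.18), ('a8', 240.73), ('b1', 241.1), ('b2', 240.65), ('b3', 240.76), ('b4', 241.14), ('b5', 241.33)]
px/mm 0.3307799490157379
side [('a7', 234.52), ('a8', 235.63), ('b1', 235.93), ('b2', 235.67), ('b3', 235.71), ('b4', 236.14), ('b5', 236.57)]
px/mm 0.41279912919898437
```

The edge fit shows the cap sinking steadily, about 2 of 3.5 mm so far. I continue.

```bash

python3 -m creep '0 0.03 0 0 0 0 0.0165; 0 0.06 0 0 0 0 0.0165; 0 0.09 0 0 0 0 0.0165; 0 0.12 0 0 0 0 0.0165; 0 0.12 0 0 0 0 0.0165' >/dev/null;python3 -c "
from h import *
look('b6')"; python3 -m creep '0 0.03 0 0 0 0 0.0165; 0 0.06 0 0 0 0 0.0165; 0 0.09 0 0 0 0 0.0165; 0 0.09 0 0 0 0 0.0165' >/dev/null;python3 -c "
from h import *
look('b7')"; python3 edge.py b2 b4 b5 b6 b7
```

```text
t 19.48 grasp [0.5978 0.113  0.1613] down [-1.e-04  0.e+00 -1.e+00] zdeg -8.42 F [-0.43 -0.73  0.88] M [-0.099  0.091  0.   ] open 0.1876 q6 0.22
scene low edge 241.0
side low edge 236.0
t 20.07 grasp [0.5978 0.113  0.1613] down [-1.e-04  0.e+00 -1.e+00] zdeg -13.57 F [-0.55 -0.02 -0.87] M [-0.063  0.108  0.039] open 0.1905 q6 0.31
scene low edge 241.0
side low edge 237.0
scene [('b2', 240.65), ('b4', 241.14), ('b5', 241.33), ('b6', 241.56), ('b7', 241.69)]
px/mm 0.3307799490157379
side [('b2', 235.67), ('b4', 236.14), ('b5', 236.57), ('b6', 236.73), ('b7', 236.75)]
px/mm 0.41279912919898437
```

View pics/near_b7.png

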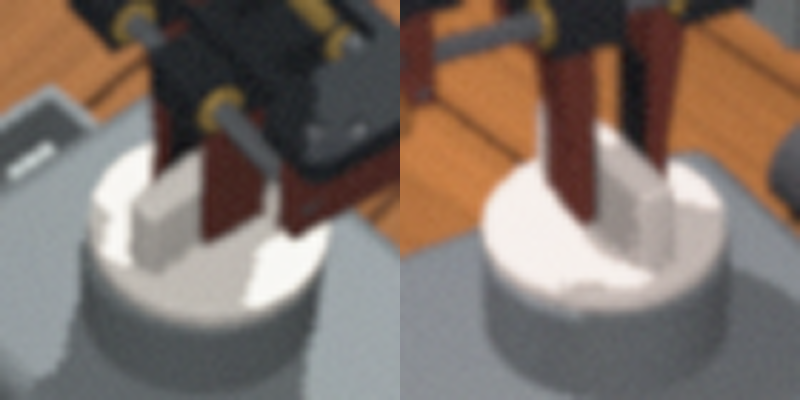

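```bash

python3 -m creep '0 0.025 0 0 0 0 0.0165; 0 0.05 0 0 0 0 0.0165; 0 0.075 0 0 0 0 0.0165; 0 0.075 0 0 0 0 0.0165' >/dev/null;python3 -c "
from h import *
look('b8')
o=[];th=np.linspace(0,2*np.pi,120)
for c in ['scene','side']:
  k=calibration(c);x,y=proj(k,[[.597,.1125,.13]])[0].astype(int);im=cv2.resize(cv2.imread(f'pics/{c}_b8.png')[y-30:y+30,x-30:x+30],None,fx=6.6,fy=6.6,interpolation=cv2.INTER_CUBIC)
  for z,cc in ((.132,(0,200,0)),(.124,(0,0,255))):
    q=proj(k,np.c_[.597+.041*np.cos(th),.1125+.041*np.sin(th),0*th+z]);cv2.polylines(im,[((q-[x-30,y-30]+.5)*6.6).astype(int)],True,cc,1)
  o.append(im)
cv2.imwrite('pics/ov8.png',np.hstack(o))"; python3 edge.py b2 b5 b6 b7 b8
```

```text
t 20.68 grasp [0.5974 0.113  0.1613] down [-7.e-04  1.e-04 -1.e+00] zdeg -17.85 F [-0.71 -0.21  0.32] M [-0.022  0.399  0.02 ] open 0.1896 q6 0.385
scene low edge 241.0
side low edge 237.0
scene [('b2', 240.65), ('b5', 241.33), ('b6', 241.56), ('b7', 241.69), ('b8', 241.65)]
px/mm 0.3307799490157379
side [('b2', 235.67), ('b5', 236.57), ('b6', 236.73), ('b7', 236.75), ('b8', 236.84)]
px/mm 0.41279912919898437
```

View pics/ov8.png

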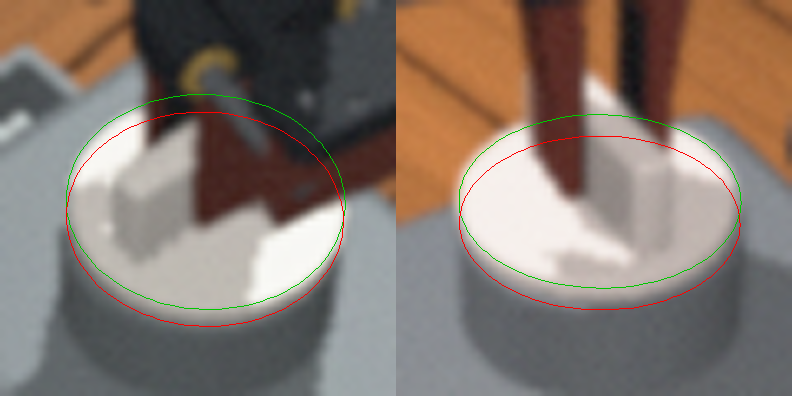

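The overlay of the home pose matches the flange in both views, the edge height has levelled off, and a 0.4 Nm moment is just appearing, so I stop here. I take up the slack backwards, open the fingers and rise.

```bash

python3 -m creep '0 -0.05 0 0 0 0 0.018; 0 -0.09 0 0 0 0 0.022; 0 -0.09 0 0 0 0 0.04; 0 -0.09 0 0 0 0 0.04; 0 -0.09 0 0 0 0 0.04'; python3 -c "
from h import *
look('c1')"; python3 edge.py b7 b8 c1
```

```text
time_s: 21.4
position: [0.5977, 0.113, 0.3244]
tool_rot: [-1.096, 1.371, -1.37]
force: [0.4, 0.3, 0.1]
opening: 0.452
t 21.4 grasp [0.5976 0.113  0.1614] down [-4.e-04  0.e+00 -1.e+00] zdeg -12.69 F [0.39 0.3  0.06] M [-0.095  0.085 -0.034] open 0.4524 q6 0.295
scene low edge 241.0
side low edge 237.0
scene [('b7', 241.69), ('b8', 241.65), ('c1', 241.85)]
px/mm 0.3307799490157379
side [('b7', 236.75), ('b8', 236.84), ('c1', 236.89)]
px/mm 0.41279912919898437
```

View pics/near_c1.png

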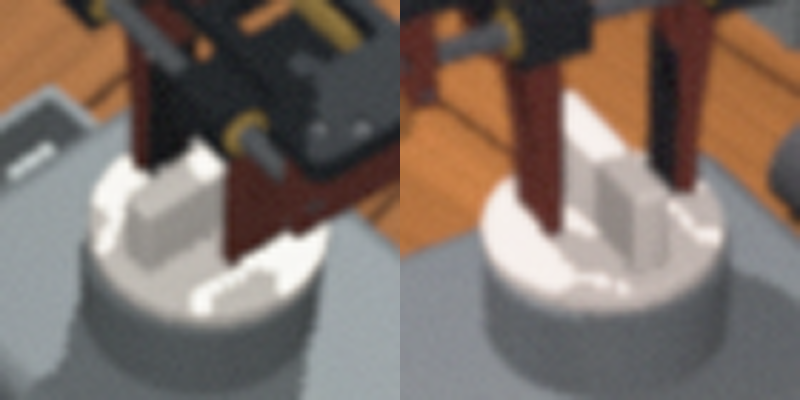

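The fingers are free on both sides. I rise and check the unobstructed cap.

```bash

python3 -m creep '0 0 0 0 -0.01 0 0.04; 0 0 0 0 -0.03 0 0.05; 0 0 0 0 -0.07 0 0.06; 0 0 0 0 -0.12 0 0.08; 0 0 0 0 -0.16 0 0.0878'; python3 -c "
from h import *
look('d1')
o=[];th=np.linspace(0,2*np.pi,120)
for c in ['scene','side']:
  k=calibration(c);x,y=proj(k,[[.597,.1125,.13]])[0].astype(int);im=cv2.resize(cv2.imread(f'pics/{c}_d1.png')[y-30:y+30,x-30:x+30],None,fx=6.6,fy=6.6,interpolation=cv2.INTER_CUBIC)
  for z,cc in ((.132,(0,200,0)),(.124,(0,0,255))):
    q=proj(k,np.c_[.597+.041*np.cos(th),.1125+.041*np.sin(th),0*th+z]);cv2.polylines(im,[((q-[x-30,y-30]+.5)*6.6).astype(int)],True,cc,1)
  o.append(im)
cv2.imwrite('pics/ovd.png',np.hstack(o))
im=camera('wrist');cv2.imwrite('pics/w9.png',im[:,:,::-1])"; python3 edge.py b1 b8 c1 d1
```

```text
time_s: 22.12
position: [0.5977, 0.113, 0.4873]
tool_rot: [-1.095, 1.369, -1.371]
force: [0.6, -0.1, -0.7]
opening: 0.87
t 22.12 grasp [0.5979 0.113  0.3243] down [ 1.7e-03  2.0e-04 -1.0e+00] zdeg -12.68 F [ 0.6  -0.09 -0.69] M [-0.047  0.043 -0.027] open 0.8703 q6 0.295
scene low edge 241.0
side low edge 237.0
scene [('b1', 241.1), ('b8', 241.65), ('c1', 241.85), ('d1', 241.8)]
px/mm 0.3307799490157379
side [('b1', 235.93), ('b8', 236.84), ('c1', 236.89), ('d1', 236.78)]
px/mm 0.41279912919898437
```

View pics/ovd.png

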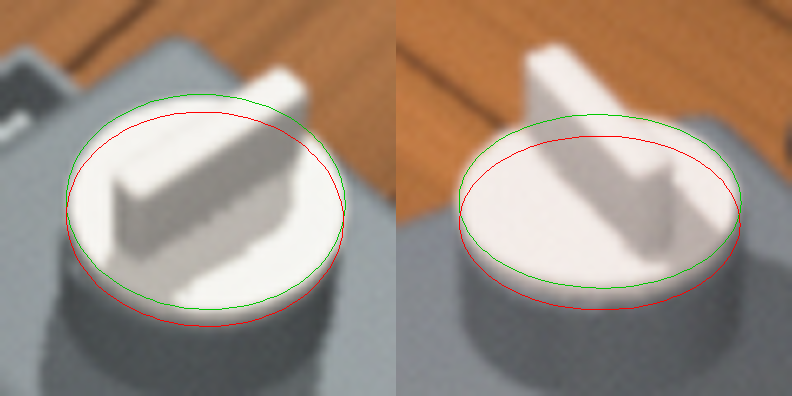

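View pics/w9.png

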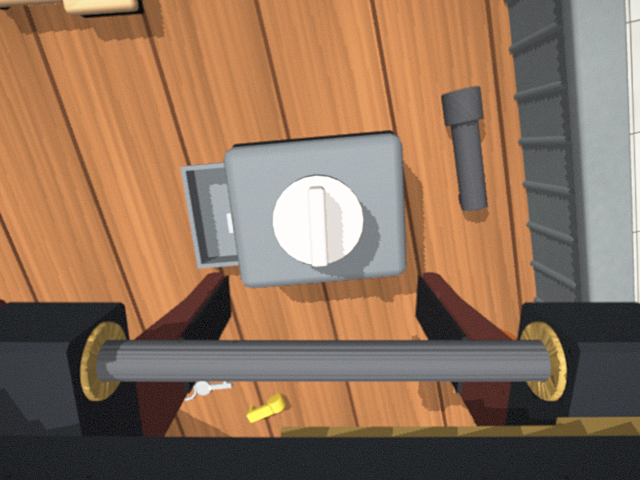

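```bash
python3 -c "
from h import *
k=calibration('scene');x,y=proj(k,[[.597,.1125,.13]])[0].astype(int)
w=lambda u,v:onz(k,(x-30+u/6.6-.5,y-30+v/6.6-.5),.164)
a=(w(115,178)+w(140,198))/2;b=(w(280,66)+w(306,88))/2;print('d1 scene',np.degrees(np.arctan2(*(b-a)[1::-1])),np.linalg.norm(b-a),(a+b)/2)
k=calibration('side');x,y=proj(k,[[.597,.1125,.13]])[0].astype(int)
w=lambda u,v:onz(k,(x-30+(u-396)/6.6-.5,y-30+v/6.6-.5),.164)
a=(w(633,180)+w(670,160))/2;b=(w(527,57)+w(560,43))/2;print('d1 side',np.degrees(np.arctan2(*(b-a)[1::-1])),np.linalg.norm(b-a),(a+b)/2)
x,y=proj(k,[[.597,.1125,.14]])[0].astype(int)
w=lambda u,v:onz(k,(x-35+(u-400)*70/400-.5,y-35+v*70/400-.5),.1675)
a,b=w(503,152),w(700,152);print('a8 side',np.degrees(np.arctan2(*(a-b)[1::-1])),np.linalg.norm(b-a))
"

```

```text
d1 scene 81.9142883094408 0.06408422403791464 [0.59846146 0.11184321 0.164     ]
d1 side 78.48647422515214 0.06501268107593992 [0.59642176 0.11377482 0.164     ]
a8 side 140.6701081255409 0.06422270792196902
```

The bar has turned about 60° clockwise from the start. The bar midpoint is within 2 mm of the neck axis and the flange matches the home overlay. Handing in.

```bash
python3 -c "
from h import *
print(close_job());st()"
```

```text
the job is handed in; nothing more can be done
None
the job is handed in; nothing more can be done
```

The cap is screwed home on the tank's neck and released, and I handed the job in at about 22 s of the 64 s allowed.

I took the cap by its bar and set it on the lands. It dropped into its thread after about 55° anticlockwise. I then screwed it about 60° clockwise with loose fingers, opened them and raised the arm clear.

**Last checks:**
- **Seating:** the flange matches the home-pose overlay in both fixed cameras. The two edge fits put the sink in the thread at about 3.5 mm (scene camera) and 2.7 mm (side camera); 3.5 mm is expected. The camera resolution of about 2 to 3 mm per pixel limits this check.
- **Centring:** the bar's midpoint is within about 2 mm of the neck axis.
- **Forces:** wrist force readings stayed at about 2 N or less throughout. One 0.4 Nm moment appeared on the last turning step, probably the end stop, so I stopped there and backed off.
- **Bystanders:** no contact with them was seen, but I did not re-measure where they lie.

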